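# Make up the lapping kit and the microscope kit

### The job

Make up two kits from the stock on the bench: into the white two-bay plastic tub go the sawn rock billet and the full one of the three identical grit jars, one to each bay, either way round; into the metal tray go the slide mailer, lying along the long bay, and the microscope eyepiece, in the short square bay. Lift the jars to feel which one is full and leave the empty ones standing where they were; set each thing flat on the floor of its bay the same way up as you found it.

Things in the scene. Friction and masses are not known exactly. Their poses are not given: they have to be found in the camera images.
- jar_1: one of three identical closed wide-mouth grit jars: white round body 54 mm in diameter, grey screw cap 53 mm, 80 mm tall in all; origin at the centre of its underside, z up. Only one of the three is full (about 360 to 480 g); the other two are empty (60 to 90 g). They look the same and the numbering says nothing about which is full
- jar_2: one of three identical closed wide-mouth grit jars: white round body 54 mm in diameter, grey screw cap 53 mm, 80 mm tall in all; origin at the centre of its underside, z up. Only one of the three is full (about 360 to 480 g); the other two are empty (60 to 90 g). They look the same and the numbering says nothing about which is full
- jar_3: one of three identical closed wide-mouth grit jars: white round body 54 mm in diameter, grey screw cap 53 mm, 80 mm tall in all; origin at the centre of its underside, z up. Only one of the three is full (about 360 to 480 g); the other two are empty (60 to 90 g). They look the same and the numbering says nothing about which is full
- billet: sawn block of speckled brown-grey rock, 46 mm (its x) by 28 mm (its y) by 38 mm tall, 100 to 160 g; origin at the centre of its underside, z up. Grip it across the 28 mm
- mailer: closed white plastic slide mailer (flat oblong box), 86 mm long (its x) by 34 mm wide (its y) by 30 mm tall, 80 g; origin at the centre of its underside, z up. Grip it across the 34 mm
- eyepiece: microscope eyepiece standing on its broad black end: black part 38 mm in diameter narrowing to 33 mm, up to 34 mm height; above it a bare metal barrel 23 mm in diameter up to 66 mm height; 110 g; origin at the centre of its underside, z up
- tub: kit tub for the lapping machine, white plastic, fixed, 190 mm (its x) by 120 mm (its y), walls 24 mm high and 3 mm thick with a thin rim 5 mm outward, floor 3 mm thick; a divider 22 mm high across its middle makes two equal bays, each 90 mm (x) by 114 mm (y), with centres at x = -46 mm and x = +46 mm, y = 0. Origin at the centre of its underside, z up
- scope_tray: kit tray for the microscope, bare metal, fixed, 197 mm (its x) by 78 mm (its y), walls 16 mm high and 3 mm thick, floor 3 mm thick; a divider 15 mm high makes a long bay 116 mm (x) by 72 mm (y) with its centre at x = -37.5 mm, and a square bay 72 by 72 mm with its centre at x = +59.5 mm, both at y = 0. Origin at the centre of its underside, z up
There are look-alikes about, which are no part of the job. Leave any orange, pink or yellow look-alike of the jar_2 alone.

How it is judged:
By the outcome, as a careful person would: the job done as asked, in the order asked, and still so for the second after the job is handed in, with the robot touching nothing.
It also fails if it takes over 136 s, if anything falls off the work surface, if the arm or the gripper's body presses on something with over 40 N, if the wrist force passes 120 N, or if a joint passes its speed limit or range.

### The arm

A 6-joint arm with a two-finger parallel gripper is mounted at the origin on the work surface. World frame = base frame: x ahead of the robot, y to its left, z up, the work surface at z = 0. Lengths are in mm, angles in rad, forces in N, time in s.
With the tool pointing down it reaches from about 375 to 900 mm from the base axis. Payload 3.1 kg.
Tool frame: the origin (TCP) lies at the very end of the fingers, on their centre line; the grasp point (between the pads) lies 19 mm behind it (manip.grasp_offset is the distance from the TCP to the grasp point, in mm); z points along the fingers, y is the line along which they close (so a half turn about z gives the same grasp; the last joint's range is limited). The gripper opens to 85 mm and grips with 20 to 120 N. Pads are 22 mm wide; open, the fingers measure 114 mm over their backs; the gripper's body (76 mm by 85 mm) begins 54 mm behind the grasp point. The pads swing forward as they close: fully open they stand 13 mm farther back than shut.
Start: joints at [1.085, 0.527, 1.433, -0, 1.181, -0.178], TCP at [189.311, 595.616, 208.11] pointing down, gripper open.
Joint ranges: [-3.08, 3.08], [-0.75, 2.2], [0.22, 2.44], [-1.43, 4.57], [0, 2.65], [-2.85, 2.85]. Speed limits (rad/s): [2.79, 2.79, 3.14, 3.14, 3.14, 3.14].

### API

Orientations are given as a rotation vector (axis times angle).
In Python, from plant import manip, imaging gives the robot as it stands.
- The arm moves only by the tool drive_tool, never from a script. Its argument "rows" is a list of rows, each a list of 5 numbers: the opening, from -1 (shut) to 1 (fully open), then the shift along the tool's x, y, z in units of 30 mm (1.0 is 30 mm), then the turn about the tool's z in units of 10 degrees (1.0 is 10 degrees). A call has exactly 10 rows; each row shifts and turns the commanded pose from where the row before left it, along the tool's axes as they then stand; what a row does not reach is not made up. A row lasts 1/8 s, in which the tool goes at most 62.5 mm and 10.7 degrees, less where a joint would pass 70% of its speed; a pose out of reach is approached as far as the arm can. A call is refused whole if a number of a shift passes 1 or a number of a turn 1, either way. A call with a gripper value outside its range is refused whole. The fingers move at their own pace and stop on an object; "force" is the grip in N (left out, the last holds). Time passes only in rows, so rows that do not move let the fingers close, or fill a call up. It gives the time, the measured TCP pose, the force, the opening and the grip force at its end, in the units of the state.
- manip.read_state(): the state, without advancing time (a new reading comes with each control period).
- imaging.snapshot(name): name is "scene" or "top" or "wrist"; returns a dict with "pixels" (400x640x3 uint8, red, green, blue), "fov_y" (degrees; the focal length in pixels is half the picture's height over the tangent of half this angle, whatever the lens; pixels are square), "cx", "cy" (the principal point, pixels), "dist_coeffs" ([k1, k2, p1, p2, k3] as OpenCV has them; the pictures are not rectified), "world_to_cam" (4x4, takes a point from world to camera coordinates); the wrist camera has in their place "T_tool_cam" (4x4, takes a point from camera to tool coordinates, whose origin is the TCP and whose axes are the flange's). Camera axes: x right, y up, looking along -z (the intrinsics and any distortion apply to the point x, -y, -z); pixel columns grow to the right and rows downward; lengths in mm; the calibration is good to about 2 mm. A picture is of the moment at which its call begins: read the wrist's pose just before it. There is no depth.
- manip.job_done(): hands the job in; it is judged then, once.
The state is a dict: "t": time; "joint_pos": joint angles; "qvel": joint speeds; "joint_efforts": joint torques, N m; "eef_pos": TCP position; "orientation": TCP orientation; "wrist_force": force on the tool from outside, world axes, zero at the start; "moment": the same for the moment, N m; "opening": finger opening in mm; "grip_force": force on a finger pad.
Only numpy, scipy, OpenCV 4.12 (cv2) and the standard library are available. Lean on these libraries where they do the work, as an engineer would, in place of code of your own. Each camera call takes 0.05 s, during which the arm holds its last target. There are 200 camera calls.

## Working session

There is one attempt and no reset: what is moved stays moved. The work goes in short steps, Python scripts to look and compute and a tool call to move; the robot and the scene stay as the last step left them, time stands still between calls to the robot, and variables do not carry over. Pictures are saved under pics/ and viewed, at most 14 in all, crops included, and the job is handed in when it is done.

Besides the shell and the picture viewer there is one more tool, called after "Emit:" as a command line: name --pt "numbers of a row" for each row, then --argument value for the rest. drive_tool: Moves the arm, as the interface text tells. Its arguments: {"type":"object","properties":{"rows":{"type":"array"},"force":{"type":"number"}},"required":["rows"]}

```bash
ls; mkdir -p pics
python3 - <<'E'
from plant import manip, imaging
import cv2
s=manip.read_state(); print(s)
for n in("top","scene"):
    d=imaging.snapshot(n); cv2.imwrite(f"pics/{n}0.png",d["pixels"][:,:,::-1])
    print(n,d["fov_y"],d["cx"],d["cy"],d["dist_coeffs"]); print(d["world_to_cam"])
E
```

```text
pics
{'t': 0.0, 'joint_pos': array([ 1.08448982e+00,  5.28458106e-01,  1.43389939e+00, -6.77445733e-06,
        1.18140181e+00, -1.78484731e-01]), 'qvel': array([ 0.0008885 , -0.00083142,  0.0013184 , -0.00033526,  0.00059862,
        0.00131448]), 'joint_efforts': array([ 2.27693145e-04, -4.42353559e+01, -1.78023541e+01, -2.01222524e-04,
        8.51105258e-03, -7.64421806e-07]), 'eef_pos': array([188.96634776, 594.94670176, 207.13955505]), 'orientation': array([-0.48150683, -3.10376235,  0.00321958]), 'wrist_force': array([-0.74648377,  0.06846799, -0.2883684 ]), 'moment': array([0.00226642, 0.01361009, 0.00933774]), 'grip_force': 0.0, 'opening': 85.21702985362384}
top 56.572629247853 320.49643566061064 200.76571912035467 [-0.07608592  0.          0.          0.          0.        ]
[[ 1.65640820e-03 -9.99700698e-01 -2.44084017e-02  4.43392190e+00]
 [ 9.97314136e-01 -1.35818900e-04  7.32427131e-02 -5.50851121e+02]
 [-7.32241066e-02 -2.44641639e-02  9.97015414e-01 -8.54290347e+02]
 [ 0.00000000e+00  0.00000000e+00  0.00000000e+00  1.00000000e+00]]
scene 53.82619316428218 318.6991032286316 196.36075453038603 [-0.0343494  0.         0.         0.         0.       ]
[[ 7.48484992e-01  6.63041518e-01 -1.20897188e-02 -4.15620963e+02]
 [-5.22638407e-01  6.01014169e-01  6.04674346e-01  2.31585464e+02]
 [ 4.08190289e-01 -4.46271122e-01  7.96381048e-01 -1.13516780e+03]
 [ 0.00000000e+00  0.00000000e+00  0.00000000e+00  1.00000000e+00]]
```

View pics/top0.png

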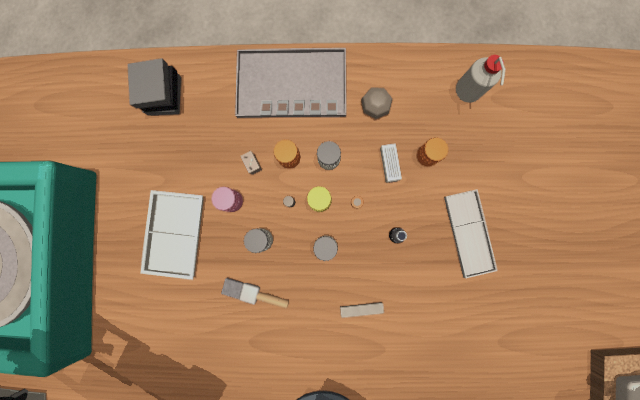

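View pics/scene0.png

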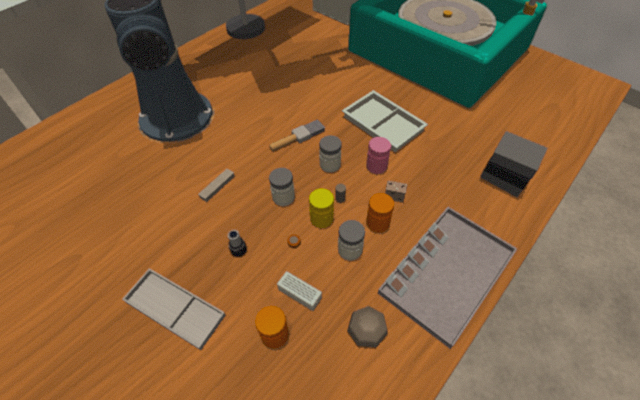

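```bash
cat > h.py <<'E'
import numpy as np, cv2
from plant import manip, imaging
def K(d):
    f=200/np.tan(np.radians(d["fov_y"])/2); return np.array([[f,0,d["cx"]],[0,f,d["cy"]],[0,0,1]])
def rays(d,uv,W2C=None):
    uv=np.asarray(uv,float).reshape(-1,1,2)
    n=cv2.undistortPoints(uv,K(d),np.array(d["dist_coeffs"])).reshape(-1,2)
    W=np.array(d["world_to_cam"]) if W2C is None else W2C
    R,t=W[:3,:3],W[:3,3]
    return -R.T@t, np.c_[n[:,0],-n[:,1],-np.ones(len(n))]@R
def toplane(d,uv,z,W=None):
    c,r=rays(d,uv,W); return c+r*((z-c[2])/r[:,2])[:,None]
def wrist():
    s=manip.read_state(); d=imaging.snapshot("wrist")
    T=np.eye(4);T[:3,:3]=cv2.Rodrigues(np.array(s["orientation"]))[0];T[:3,3]=s["eef_pos"]
    return s,d,np.linalg.inv(T@np.array(d["T_tool_cam"]))
def rectinfo(P):
    (c,wh,a)=cv2.minAreaRect(np.asarray(P[:,:2],np.float32)); w,h=wh
    if w<h: w,h,a=h,w,a+90
    return np.round(c,1),round(w,1),round(h,1),round((a+90)%180-90,1)
E
python3 - <<'E'
from h import *
d=imaging.snapshot("top"); im=cv2.cvtColor(d["pixels"],cv2.COLOR_RGB2BGR)
print("campos",rays(d,[[0,0]])[0].round(), "goff",manip.grasp_offset)
hsv=cv2.cvtColor(im,cv2.COLOR_BGR2HSV)
m=(hsv[...,1]<95).astype(np.uint8); m[:130]=0;m[330:]=0;m[:,:130]=0;m[:,510:]=0
cs,_=cv2.findContours(m,cv2.RETR_EXTERNAL,cv2.CHAIN_APPROX_NONE)
for c in cs:
    if cv2.contourArea(c)<40: continue
    c=c[:,0]; print("px",c.mean(0).round(), *[(z,rectinfo(toplane(d,c,z))) for z in (0,30,80)])
cv2.imwrite("pics/t1.png",cv2.resize(im[130:290,130:510],None,fx=2.1,fy=2.1,interpolation=cv2.INTER_CUBIC))
cv2.imwrite("pics/m1.png",m*255)
E
```

```text
campos [487. -17. 892.] goff 18.700000000000003
px [362. 310.] (0, (array([293.3, -92.8]), 102.5, 26.9, -84.4)) (30, (array([299.8, -90.2]), 99.1, 26.0, -84.4)) (80, (array([310.6, -85.9]), 93.3, 24.5, -84.4))
px [252. 294.] (0, (array([327. , 163.4]), 159.6, 45.6, 75.0)) (30, (array([332.4, 157.3]), 154.2, 44.0, 75.0)) (80, (array([341.4, 147.3]), 145.3, 41.5, 75.0))
px [325. 248.] (0, (array([439.9,  -5.7]), 58.9, 56.7, -13.9)) (30, (array([441.4,  -6.1]), 56.9, 54.8, -13.9)) (80, (array([444.1,  -6.7]), 53.6, 51.6, -13.9))
px [398. 235.] (0, (array([ 470.3, -178.8]), 40.8, 33.4, 89.9)) (30, (array([ 470.9, -173.4]), 39.4, 32.2, 89.9)) (80, (array([ 471.8, -164.3]), 37.1, 30.4, 89.9))
px [257. 240.] (0, (array([457.7, 156.9]), 70.4, 57.6, -89.6)) (30, (array([458.7, 151.1]), 68.1, 55.6, -89.6)) (80, (array([460.3, 141.4]), 64.1, 52.4, -89.6))
px [289. 201.] (0, (array([551.8,  82.6]), 26.7, 24.2, -90.0)) (30, (array([549.6,  79.3]), 25.8, 23.4, -90.0)) (80, (array([546. ,  73.7]), 24.3, 22.0, -90.0))
px [171. 234.] (0, (array([470.6, 371.1]), 207.7, 138.6, -5.7)) (30, (array([471.1
[... 184 characters left out ...]
 82.9, 12.7)) (80, (array([ 475.3, -324.7]), 184.5, 78.1, 12.7))
px [223. 198.] (0, (array([558. , 244.3]), 57.2, 56.3, -89.9)) (30, (array([555.6, 235.6]), 55.3, 54.4, -89.9)) (80, (array([551.6, 220.9]), 52.1, 51.2, -89.9))
px [250. 162.] (0, (array([646.8, 177.1]), 54.0, 31.7, 27.4)) (30, (array([641.4, 170.6]), 52.2, 30.7, 27.4)) (80, (array([632.5, 159.7]), 49.2, 28.9, 27.4))
px [390. 162.] (0, (array([ 645.3, -164. ]), 93.2, 40.0, 8.6)) (30, (array([ 640., -159.]), 90.0, 38.6, 8.6)) (80, (array([ 631.1, -150.8]), 84.8, 36.4, 8.6))
px [328. 155.] (0, (array([664. , -13.9]), 69.1, 56.0, -0.1)) (30, (array([658.1, -14. ]), 66.7, 54.1, -0.1)) (80, (array([648.2, -14.1]), 62.9, 51.0, -0.1))
```

View pics/t1.png

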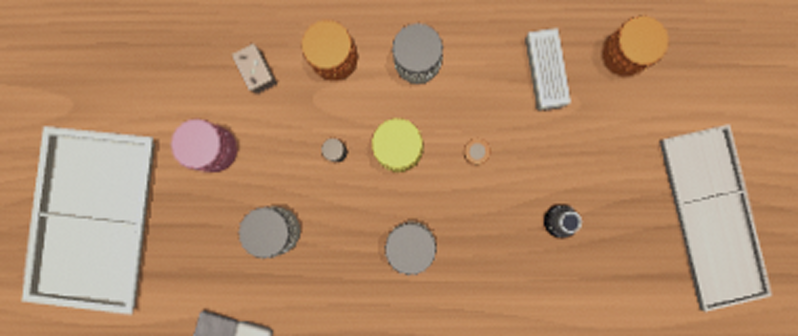

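Emit:
drive_tool --pt "0.2 -1 -0.48 0 0" --pt "0.2 -1 -0.48 0 0" --pt "0.2 -1 -0.48 0 0" --pt "0.2 -1 -0.48 0 0" --pt "0.2 -1 -0.48 0 0" --pt "0.2 -1 -0.48 0 0" --pt "0.2 -1 -0.48 0 0" --pt "0.2 -1 -0.48 0 0" --pt "0.2 -1 -0.48 0 0" --pt "0.2 -1 -0.48 0 0"

```text
t: 1.4
eef_pos: [432.1, 366.6, 207.8]
orientation: [-0.482, -3.104, 0.001]
wrist_force: [-0.2, -0.1, -0.8]
opening: 51.3
grip_force: 0.0
```

Emit:
drive_tool --pt "0.2 -1 -0.48 0.2 0" --pt "0.2 -1 -0.48 0.2 0" --pt "0.2 -1 -0.48 0.2 0" --pt "0.2 -1 -0.48 0.2 0" --pt "0.2 -1 -0.48 0.2 0" --pt "0.2 -1 -0.48 0.2 0" --pt "0.2 -1 -0.48 0.2 0" --pt "0.2 -1 -0.48 0.2 0" --pt "0.2 -0.6 -0.2 0 -0.5" --pt "0.2 0 0 0 -1"

```text
t: 2.65
eef_pos: [641.9, 172.3, 159.4]
orientation: [-0.067, -3.141, 0.0]
wrist_force: [-1.1, 1.0, 0.0]
opening: 51.2
grip_force: 0.0
```

Emit:
drive_tool --pt "0.2 0 0 0 -1" --pt "0.2 0 0 0 -1" --pt "0.2 0 0 0 -0.95" --pt "0.2 0 0 0 0" --pt "0.2 0 0 0 0" --pt "0.2 0 0 0 0" --pt "0.2 0 0 0 0" --pt "0.2 0 0 0 0" --pt "0.2 0 0 0 0" --pt "0.2 0 0 0 0"

```text
t: 3.9
eef_pos: [640.7, 173.8, 160.1]
orientation: [0.73, -3.056, 0.0]
wrist_force: [1.4, -0.1, -0.5]
opening: 51.2
grip_force: 0.0
```

```bash
cat >> h.py <<'E'
def theta(s):
    R=cv2.Rodrigues(np.array(s["orientation"]))[0]; return np.degrees(np.arctan2(R[1,0],R[0,0])),R
def plan(tx,ty,tz,th=None):
    s=manip.read_state(); t0,R=theta(s)
    v=R.T@(np.array([tx,ty,tz])-s["eef_pos"])/30
    print("t",round(s["t"],2),"pos",np.round(s["eef_pos"],1),"theta",round(t0,1),"open",round(s["opening"],1),"units x,y,z:",v.round(2), "turn:",None if th is None else round(((t0-th+180)%360-180)/10,2))
E
python3 - <<'E'
from h import *
s,d,W=wrist(); im=cv2.cvtColor(d["pixels"],cv2.COLOR_RGB2BGR); cv2.imwrite("pics/w1.png",im)
print(s["eef_pos"],theta(s)[0],s["opening"],s["t"],s["wrist_force"])
t=imaging.snapshot("top")
f=lambda x,y:[x/2.1+130-.25,y/2.1+130-.25]
for n,p,z in [("jarB",(264.5,231),80),("jarC",(417,48),80),("jarA",(411,248),80),("orange",(328,46),80),("billet",(251,66),38),("mailer",(548,67.5),30),("eyep",(570,222),66),("pink",(197,145),80)]:
    print(n,toplane(t,[f(*p)],z).round(1))
E
```

```text
[640.73285584 173.82676768 160.13026161] -153.13900468025 51.2121110345339 3.9 [ 1.39914599 -0.12763461 -0.52399684]
jarB [[460.8 145.3  80. ]]
jarC [[653.4 -13.8  80. ]]
jarA [[443.8  -7.6  80. ]]
orange [[655.9  80.4  80. ]]
billet [[642.6 171.5  38. ]]
mailer [[ 641.4 -159.7   30. ]]
eyep [[ 470.5 -174.9   66. ]]
pink [[550.9 218.5  80. ]]
```

View pics/w1.png

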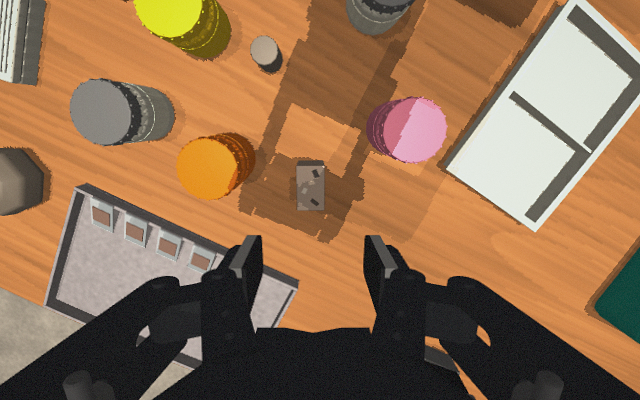

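Run:
```python
from h import *
s,d,W=wrist(); hsv=cv2.cvtColor(d["pixels"],cv2.COLOR_RGB2HSV)
print("corners", toplane(d,[[297,166],[325,165],[324,210],[298,212]],38,W).round(1).tolist(), "ctr",toplane(d,[[311,188]],38,W).round(1))
print("jarB cap",toplane(d,[[385,-2]],80,W).round(1),"jarC",toplane(d,[[102,112]],80,W).round(1))
plan(642,172,13,-153)
m=imaging.snapshot("top")
```

```text
corners [[629.8, 150.2, 38.0], [616.7, 173.9, 38.0], [657.6, 194.0, 38.0], [671.3, 171.6, 38.0]] ctr [[643.2 172.1  38. ]]
jarB cap [[481.6 151.7  80. ]] jarC [[654.4 -11.8  80. ]]
t 4.05 pos [640.7 173.8 160.1] theta -153.1 open 51.2 units x,y,z: [-0.01 -0.07  4.9 ] turn: -0.01
```

Emit:
drive_tool --pt "0.2 -0.05 -0.08 1 0" --pt "0.2 0 0 1 0" --pt "0.2 0 0 1 0" --pt "0.2 0 0 1 0" --pt "0.2 0 0 0.9 0" --pt "0.2 0 0 0 0" --pt "0.2 0 0 0 0" --pt "-1 0 0 0 0" --pt "-1 0 0 0 0" --pt "-1 0 0 0 0" --force 40

```text
t: 5.35
eef_pos: [642.9, 176.5, 17.8]
orientation: [-0.726, 3.055, 0.01]
wrist_force: [-6.7, 7.5, 18.9]
opening: 0.2
grip_force: 9.5
```

Emit:
drive_tool --pt "-1 0 0 0 0" --pt "-1 0 0 0 0" --pt "-1 0 0 -0.3 0" --pt "-1 0 0 -1 0" --pt "-1 0 0 -1 0" --pt "-1 0 0 -1 0.9" --pt "-1 0 0 -0.7 0.9" --pt "-1 0 0 0 0.9" --pt "-1 0 0 0 0.6" --pt "-1 0 0 0 0"

```text
t: 6.6
eef_pos: [643.4, 172.1, 133.6]
orientation: [0.166, 3.136, -0.0]
wrist_force: [-0.6, 0.5, -0.3]
opening: -0.0
grip_force: 0.0
```

Run:
```python
from h import *
t=imaging.snapshot("top")
# tub: rim outline at z=24 ; tray rim z=16
hsv=cv2.cvtColor(t["pixels"],cv2.COLOR_RGB2HSV); m=(hsv[...,1]<95).astype(np.uint8)
for n,x0,x1,z in(("tub",130,210,24),("tray",440,505,16)):
    q=np.zeros_like(m); q[180:290,x0:x1]=m[180:290,x0:x1]
    c=max(cv2.findContours(q,0,cv2.CHAIN_APPROX_NONE)[0],key=cv2.contourArea)[:,0]
    print(n,rectinfo(toplane(t,c,z)))
s=manip.read_state(); print(s["wrist_force"],s["grip_force"])
plan(520,355,120,174.3)
```

```text
tub (array([472.4, 367. ]), 262.5, 197.8, 1.3)
tray (array([ 474.3, -349.3]), 199.7, 84.9, 12.8)
[-0.02505824 -0.04498857  0.51929737] 0.0
t 6.65 pos [643.3 172.1 133.5] theta 174.0 open -0.0 units x,y,z: [4.73 5.63 0.45] turn: -0.03
```

Run:
```python
from h import *
s,d,W=wrist(); im=cv2.cvtColor(d["pixels"],cv2.COLOR_RGB2BGR); cv2.imwrite("pics/w2.png",im)
```

```text
(no output)
```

View pics/w2.png

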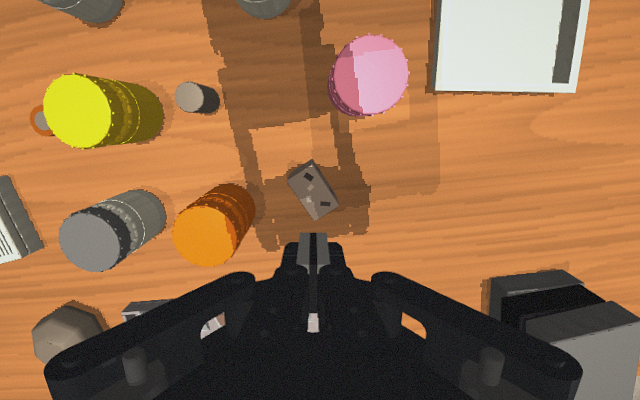

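Run:
```python
from h import *
s,d,W=wrist(); print("T",np.round(d["T_tool_cam"],3).tolist())
P=toplane(d,[[289,180],[312,162],[338,201],[320,219]],38,W); print(P.round(1).tolist(),P.mean(0).round(1))
t=imaging.snapshot("top"); im=cv2.cvtColor(t["pixels"],cv2.COLOR_RGB2BGR)
a=cv2.resize(im[130:200,220:310],None,fx=4,fy=4,interpolation=cv2.INTER_CUBIC)
b=cv2.resize(im[170:300,130:215],None,fx=4,fy=4,interpolation=cv2.INTER_CUBIC)
c=np.zeros((520,720,3),np.uint8); c[:280,:360]=a; c[:520,370:710]=b; cv2.imwrite("pics/t2.png",c)
```

```text
T [[0.001, 0.966, 0.26, 65.085], [1.0, -0.001, 0.0, -0.612], [0.0, 0.26, -0.966, -166.122], [0.0, 0.0, 0.0, 1.0]]
[[629.4, 151.7, 38.0], [615.6, 173.7, 38.0], [653.3, 193.4, 38.0], [668.7, 175.5, 38.0]] [641.8 173.6  38. ]
```

View pics/t2.png

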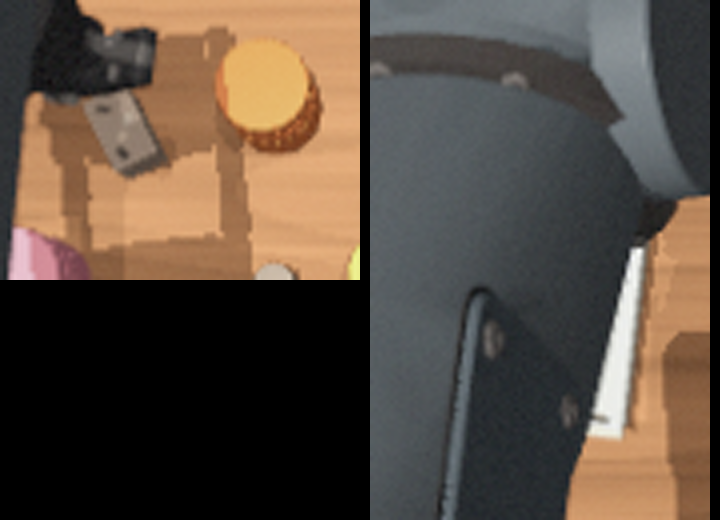

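Run:
```python
from h import *
im=cv2.imread("pics/scene0.png"); d=imaging.snapshot("scene"); im2=cv2.cvtColor(d["pixels"],cv2.COLOR_RGB2BGR)
a=cv2.resize(im[165:215,365:430],None,fx=6,fy=6,interpolation=cv2.INTER_CUBIC)
b=cv2.resize(im2[165:215,365:430],None,fx=6,fy=6,interpolation=cv2.INTER_CUBIC)
cv2.imwrite("pics/s2.png",np.hstack([a,b]))
W=np.array(d["world_to_cam"])
def proj(P):
    p=W[:3,:3]@np.array(P,float)+W[:3,3]; q=np.array([[p[0],-p[1],-p[2]]])
    return cv2.projectPoints(q,np.zeros(3),np.zeros(3),K(d),np.array(d["dist_coeffs"]))[0].ravel()
for z in(0,20,38):
  print(z,[ (6*(proj(p+[z])-[365,165])).round().tolist() for p in([629.8,150.2],[616.7,173.9],[657.6,194.0],[671.3,171.6])])
```

```text
0 [[110.0, 206.0], [119.0, 154.0], [230.0, 177.0], [227.0, 229.0]]
20 [[116.0, 176.0], [125.0, 123.0], [238.0, 146.0], [235.0, 198.0]]
38 [[122.0, 148.0], [130.0, 95.0], [246.0, 118.0], [243.0, 170.0]]
```

View pics/s2.png

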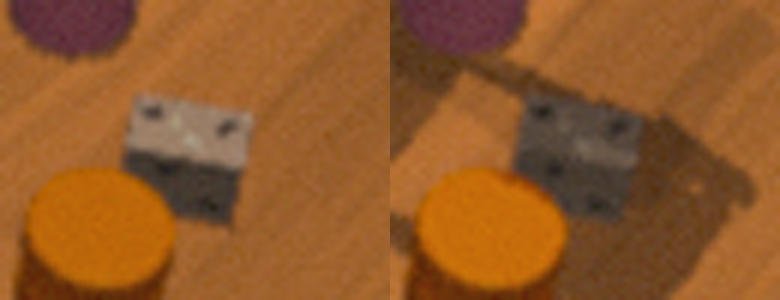

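Emit:
drive_tool --pt "0.6 0 0 0 -0.9" --pt "0.6 0 0 0 -0.9" --pt "0.6 0 0 0 -0.9" --pt "0.6 0 0 0 -0.5" --pt "0.6 0 0 1 0" --pt "0.6 0 0 1 0" --pt "0.6 0 0 1 0" --pt "0.6 0 0 0.6 0" --pt "0.6 0 0 0 0" --pt "0.6 0 0 0 0"

```text
t: 8.1
eef_pos: [644.2, 172.5, 26.1]
orientation: [-0.703, 3.06, -0.0]
wrist_force: [0.5, 0.3, -0.2]
opening: 68.4
grip_force: 0.0
```

Run:
```python
from h import *
plan(642,173.5,10,-153)
s,d,W=wrist(); im=cv2.cvtColor(d["pixels"],cv2.COLOR_RGB2BGR); cv2.imwrite("pics/w3.png",im); print(s["wrist_force"])
```

```text
t 8.1 pos [644.2 172.5  26.1] theta -154.1 open 68.4 units x,y,z: [0.05 0.06 0.54] turn: -0.11
[ 0.54217799  0.26841938 -0.1687015 ]
```

View pics/w3.png

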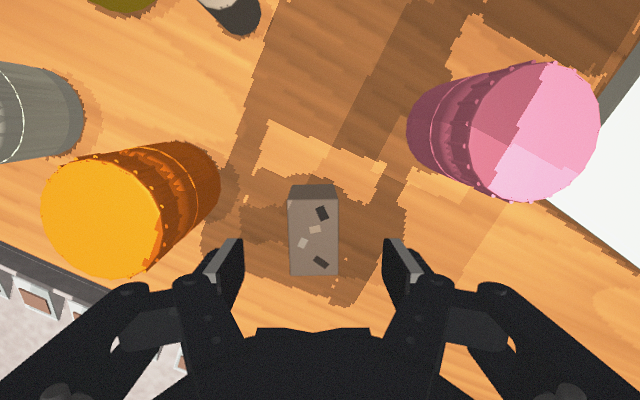

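Emit:
drive_tool --pt "0.6 0.05 0.06 0.3 -0.1" --pt "0.6 0 0 0.2 0" --pt "0.6 0 0 0 0" --pt "0.2 0 0 0 0" --pt "0.0 0 0 0 0" --pt "-0.2 0 0 0 0" --pt "-0.3 0 0 0 0" --pt "-0.4 0 0 0 0" --pt "-0.4 0 0 0 0" --pt "-0.4 0 0 0 0" --force 20

```text
t: 9.4
eef_pos: [641.4, 173.1, 10.4]
orientation: [-0.73, 3.055, -0.001]
wrist_force: [0.8, -2.0, 2.5]
opening: 27.3
grip_force: 20.9
```

Run:
```python
from h import *
plan(642,173.5,10,-153)
s,d,W=wrist(); im=cv2.cvtColor(d["pixels"],cv2.COLOR_RGB2BGR); cv2.imwrite("pics/w4.png",im); print(s["wrist_force"],s["grip_force"],s["opening"])
```

```text
t 9.4 pos [641.4 173.1  10.4] theta -153.1 open 27.3 units x,y,z: [-0.02  0.    0.01] turn: -0.01
[ 0.80926898 -2.00595595  2.48214405] 20.943040747661144 27.273457198820076
```

View pics/w4.png

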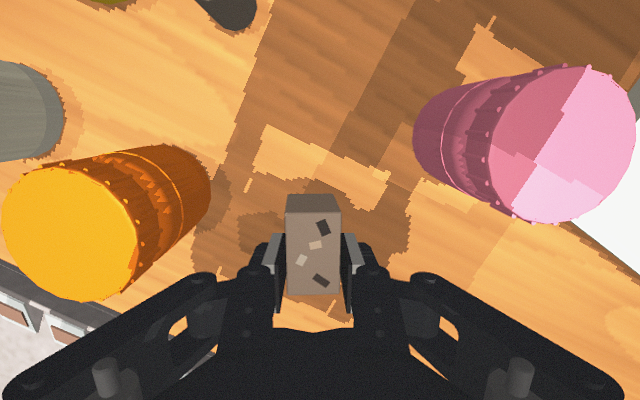

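Emit:
drive_tool --pt "-0.4 0 0 -0.3 0" --pt "-0.4 0 0 -0.7 0" --pt "-0.4 0 0 -1 0" --pt "-0.4 0 0 -1 0" --pt "-0.4 0 0 -1 0" --pt "-0.4 0 0 0 0.8" --pt "-0.4 0 0 0 0.8" --pt "-0.4 0 0 0 0.8" --pt "-0.4 0 0 0 0.86" --pt "-0.4 0 0 0 0"

```text
t: 10.7
eef_pos: [641.0, 173.6, 131.3]
orientation: [0.154, 3.137, 0.001]
wrist_force: [-0.1, 0.2, -0.8]
opening: 27.3
grip_force: 20.5
```

Emit:
drive_tool --pt "-0.4 0.4 0.45 0 0" --pt "-0.4 0.8 0.95 0 0" --pt "-0.4 0.8 0.95 0 0" --pt "-0.4 0.8 0.95 0 0" --pt "-0.4 0.8 0.95 0 0" --pt "-0.4 0.8 0.95 0 0" --pt "-0.4 0.35 0.45 0 0" --pt "-0.4 0 0 0 0" --pt "-0.4 0 0 0 0" --pt "-0.4 0 0 0 0"

```text
t: 11.95
eef_pos: [517.2, 355.1, 130.1]
orientation: [0.16, 3.137, -0.0]
wrist_force: [0.7, 0.6, -1.5]
opening: 27.3
grip_force: 20.5
```

Run:
```python
from h import *
plan(516.8,356.2,14,174.3)
s,d,W=wrist(); im=cv2.cvtColor(d["pixels"],cv2.COLOR_RGB2BGR); cv2.imwrite("pics/w5.png",im); print(s["wrist_force"],s["grip_force"],s["opening"])
```

```text
t 11.95 pos [517.2 355.1 130.1] theta 174.2 open 27.3 units x,y,z: [0.02 0.04 3.87] turn: -0.01
[ 0.6825795   0.55849499 -1.47652661] 20.483612248208374 27.335798167274174
```

View pics/w5.png

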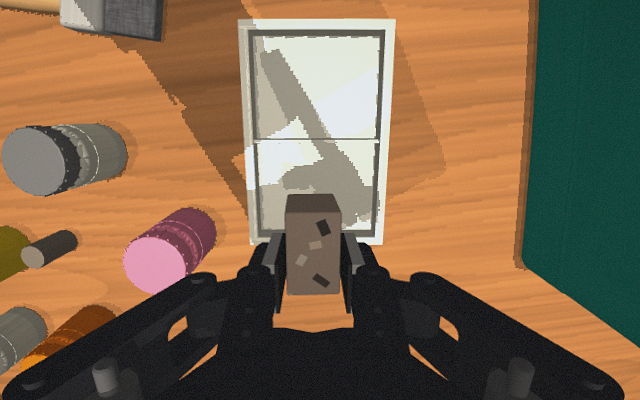

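Emit:
drive_tool --pt "-0.4 0.02 0.04 1 0" --pt "-0.4 0 0 1 0" --pt "-0.4 0 0 1 0" --pt "-0.4 0 0 0.6 0" --pt "-0.4 0 0 0.26 0" --pt "-0.4 0 0 0 0" --pt "-0.2 0 0 0 0" --pt "0 0 0 0 0" --pt "0 0 0 0 0" --pt "0 0 0 -0.3 0"

```text
t: 13.25
eef_pos: [515.2, 357.3, 23.2]
orientation: [-0.157, -3.136, 0.001]
wrist_force: [-0.1, -0.4, -0.6]
opening: 42.7
grip_force: 0.0
```

Emit:
drive_tool --pt "0 0 0 -0.8 0" --pt "0 0 0 -1 0" --pt "0 0 0 -1 0" --pt "1 0 0 -0.8 0" --pt "1 0.2 -0.9 0 0" --pt "1 0.2 -1 0 0" --pt "1 0.2 -1 0 0" --pt "1 0.2 -1 0 0" --pt "1 0.2 -1 0 0" --pt "1 0.2 -1 0 0"

```text
t: 14.5
eef_pos: [462.1, 184.1, 132.1]
orientation: [0.157, 3.136, 0.0]
wrist_force: [0.2, -0.3, 0.3]
opening: 85.4
grip_force: 0.0
```

Emit:
drive_tool --pt "1 0 -0.9 0 0" --pt "1 0 -0.4 0 0" --pt "1 0 0 0 0" --pt "1 0 0 0 0" --pt "1 0 0 0 0" --pt "1 0 0 0 0" --pt "1 0 0 0 0" --pt "1 0 0 0 0" --pt "1 0 0 0 0" --pt "1 0 0 0 0"

```text
t: 15.75
eef_pos: [458.3, 146.1, 131.3]
orientation: [0.157, 3.138, -0.0]
wrist_force: [-0.9, -0.3, -0.7]
opening: 85.3
grip_force: 0.0
```

Run:
```python
from h import *
plan(460.8,145.3,33,174.3)
s,d,W=wrist(); im=cv2.cvtColor(d["pixels"],cv2.COLOR_RGB2BGR); cv2.imwrite("pics/w6.png",im); print(s["wrist_force"])
hsv=cv2.cvtColor(im,cv2.COLOR_BGR2HSV); m=((hsv[...,1]<60)&(hsv[...,2]>60)&(hsv[...,2]<170)).astype(np.uint8)
m=cv2.morphologyEx(m,cv2.MORPH_OPEN,np.ones((5,5)))
for c in cv2.findContours(m,0,cv2.CHAIN_APPROX_NONE)[0]:
    if cv2.contourArea(c)>800:
        (u,v),r=cv2.minEnclosingCircle(c); print((u,v),r,cv2.contourArea(c),toplane(d,[[u,v]],80,W).round(1))
```

```text
t 15.75 pos [458.3 146.1 131.3] theta 174.3 open 85.3 units x,y,z: [-0.09 -0.02  3.28] turn: -0.0
[-0.85001386 -0.31831627 -0.66000353]
(531.5, 227.5) 74.7563705444336 2151.5 [[492.7 316.1  80. ]]
(315.0869445800781, 207.8662109375) 34.67093276977539 3395.0 [[459.3 147.1  80. ]]
(117.0, 207.5) 35.78068161010742 3177.5 [[443.9  -5.3  80. ]]
(157.5, 188.25) 30.948644638061523 1671.0 [[432.2  30.4  80. ]]
(595.5, 131.5) 51.90867233276367 1768.0 [[421.5 359.7  80. ]]
(471.5, 171.0) 93.13574981689453 1190.5 [[442.5 265.5  80. ]]
(355.8894958496094, 49.46603012084961) 52.6088981628418 4262.0 [[351.8 185.1  80. ]]
```

View pics/w6.png

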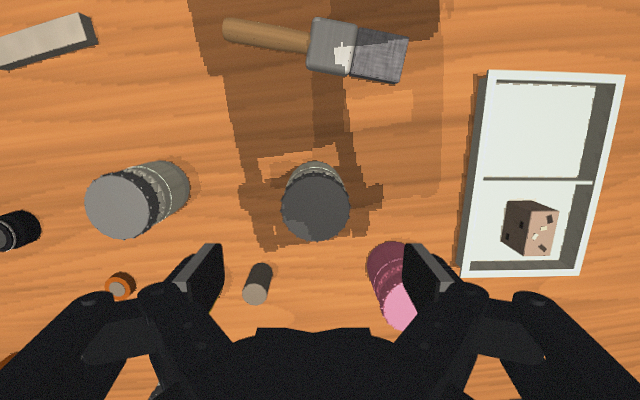

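Emit:
drive_tool --pt "1 -0.06 0.02 0.8 0" --pt "1 0 0 1 0" --pt "1 0 0 1 0" --pt "1 0 0 0.48 0" --pt "1 0 0 0 0" --pt "0.6 0 0 0 0" --pt "0.35 0 0 0 0" --pt "0.2 0 0 0 0" --pt "0.1 0 0 0 0" --pt "0.1 0 0 0 0" --force 30

```text
t: 17.05
eef_pos: [461.0, 146.7, 34.1]
orientation: [0.157, 3.135, 0.001]
wrist_force: [-0.2, -0.0, 5.9]
opening: 51.8
grip_force: 30.4
```

Emit:
drive_tool --pt "0.1 0 0 0 0" --pt "0.1 0 0 -0.2 0" --pt "0.1 0 0 -0.4 0" --pt "0.1 0 0 -0.4 0" --pt "0.1 0 0 0 0" --pt "0.1 0 0 0 0" --pt "0.1 0 0 0 0" --pt "0.1 0 0 0 0" --pt "0.1 0 0 0 0" --pt "0.1 0 0 0 0"

```text
t: 18.3
eef_pos: [460.1, 146.6, 62.8]
orientation: [-0.157, -3.137, 0.0]
wrist_force: [0.1, 0.5, -0.6]
opening: 51.9
grip_force: 31.5
```

```bash
cat >> h.py <<'E'
def weigh(n=10):
    F=[]
    for _ in range(n):
        s=manip.read_state(); F.append(np.r_[s["wrist_force"],s["joint_efforts"][1:3]]); imaging.snapshot("top")
    print("F",np.mean(F,0).round(2),"sd",np.std(F,0).round(2),"z",s["eef_pos"].round(1),"grip",round(s["grip_force"],1),round(s["opening"],1))
E
python3 -c "
from h import *
weigh()"
```

```text
F [  0.04   0.15  -0.58 -37.36  -8.19] sd [0.33 0.47 0.33 0.   0.  ] z [460.2 146.6  62.9] grip 31.5 51.5
```

Emit:
drive_tool --pt "0.1 0 0 0.4 0" --pt "0.1 0 0 0.4 0" --pt "0.1 0 0 0.2 0" --pt "0.1 0 0 0 0" --pt "0.1 0 0 0 0" --pt "0.3 0 0 0 0" --pt "0.6 0 0 0 0" --pt "1 0 0 0 0" --pt "1 0 0 0 0" --pt "1 0 0 0 0"

```text
t: 20.05
eef_pos: [460.1, 146.5, 32.8]
orientation: [-0.157, -3.137, 0.0]
wrist_force: [-0.3, -0.4, -0.6]
opening: 85.5
grip_force: 0.0
```

Emit:
drive_tool --pt "1 0 0 -0.6 0" --pt "1 0 0 -1 0" --pt "1 0 0 -1 0" --pt "1 0 0 -0.7 0" --pt "1 0 -0.93 0 0" --pt "1 0 -1 0 0" --pt "1 0 -1 0 0" --pt "1 0 -1 0 0" --pt "1 0.03 -0.8 0 0" --pt "1 0 -0.4 0 0"

```text
t: 21.3
eef_pos: [443.7, -7.4, 131.9]
orientation: [-0.16, -3.137, -0.0]
wrist_force: [0.7, 0.1, 0.2]
opening: 85.2
grip_force: 0.0
```

Emit:
drive_tool --pt "1 0 0 0 0" --pt "1 0 0 0.6 0" --pt "1 0 0 1 0" --pt "1 0 0 1 0" --pt "1 0 0 0.7 0" --pt "1 0 0 0 0" --pt "1 0 0 0 0" --pt "0.6 0 0 0 0" --pt "0.3 0 0 0 0" --pt "0.15 0 0 0 0"

```text
t: 22.55
eef_pos: [444.5, -6.5, 33.9]
orientation: [0.158, 3.136, -0.0]
wrist_force: [0.1, 1.2, 6.1]
opening: 51.7
grip_force: 30.1
```

Emit:
drive_tool --pt "0.1 0 0 0 0" --pt "0.1 0 0 0 0" --pt "0.1 0 0 -0.2 0" --pt "0.1 0 0 -0.4 0" --pt "0.1 0 0 -0.4 0" --pt "0.1 0 0 0 0" --pt "0.1 0 0 0 0" --pt "0.1 0 0 0 0" --pt "0.1 0 0 0 0" --pt "0.1 0 0 0 0"

```text
t: 23.8
eef_pos: [443.7, -6.4, 62.7]
orientation: [-0.157, -3.137, -0.0]
wrist_force: [-1.7, -0.1, -0.6]
opening: 51.8
grip_force: 31.5
```

```bash
python3 -c "
from h import *
weigh(8)"
```

```text
F [ -0.15  -0.11  -0.57 -34.73  -6.73] sd [0.84 0.34 0.37 0.01 0.01] z [443.9  -6.5  62.9] grip 31.5 51.7
```

Emit:
drive_tool --pt "0.1 0 0 0.4 0" --pt "0.1 0 0 0.4 0" --pt "0.1 0 0 0.2 0" --pt "0.1 0 0 0 0" --pt "0.1 0 0 0 0" --pt "0.3 0 0 0 0" --pt "0.6 0 0 0 0" --pt "0.8 0 0 0 0" --pt "0.8 0 0 0 0" --pt "0.8 0 0 -0.3 0"

```text
t: 25.45
eef_pos: [443.4, -6.4, 41.7]
orientation: [-0.157, -3.136, -0.001]
wrist_force: [-0.1, 0.1, 0.1]
opening: 76.6
grip_force: 0.0
```

Emit:
drive_tool --pt "0.8 0 0 -1 0" --pt "0.8 0 0 -1 0" --pt "0.8 0 0 -1 0" --pt "0.8 -1 0.08 0 0" --pt "0.8 -1 0.08 0 0" --pt "0.8 -1 0.08 0 0" --pt "0.8 -1 0.08 0 0" --pt "0.8 -1 0.08 0 0" --pt "0.8 -1 0.08 0 0" --pt "0.8 -0.95 0 0 0"

```text
t: 26.7
eef_pos: [653.5, -12.8, 132.5]
orientation: [0.157, 3.138, 0.0]
wrist_force: [0.4, -0.6, -0.0]
opening: 77.1
grip_force: 0.0
```

Emit:
drive_tool --pt "0.8 0 0 0 0" --pt "0.8 0 0 0 0" --pt "0.8 0 0 0 0" --pt "0.8 0 0 0 0" --pt "0.8 0 0 0 0" --pt "0.8 0 0 0 0" --pt "0.8 0 0 0 0" --pt "0.8 0 0 0 0" --pt "0.8 0 0 0 0" --pt "0.8 0 0 0 0"

```text
t: 27.95
eef_pos: [652.7, -13.0, 131.9]
orientation: [-0.157, -3.138, -0.0]
wrist_force: [-0.2, -0.6, 0.3]
opening: 76.8
grip_force: 0.0
```

Run:
```python
from h import *
plan(653.9,-12.8,33,174.3)
s,d,W=wrist(); im=cv2.cvtColor(d["pixels"],cv2.COLOR_RGB2BGR); cv2.imwrite("pics/w7.png",im)
hsv=cv2.cvtColor(im,cv2.COLOR_BGR2HSV); m=((hsv[...,1]<60)&(hsv[...,2]>60)&(hsv[...,2]<170)).astype(np.uint8)
m=cv2.morphologyEx(m,cv2.MORPH_OPEN,np.ones((5,5)))
for c in cv2.findContours(m,0,cv2.CHAIN_APPROX_NONE)[0]:
    if cv2.contourArea(c)>800:
        (u,v),r=cv2.minEnclosingCircle(c); print((u,v),r,cv2.contourArea(c),toplane(d,[[u,v]],80,W).round(1))
```

```text
t 27.95 pos [652.7 -13.  131.9] theta 174.3 open 76.8 units x,y,z: [-0.04  0.01  3.3 ] turn: -0.0
(338.5, 284.0) 52.9647102355957 1045.5 [[720.7   0.8  80. ]]
(312.9285583496094, 201.5) 39.82433319091797 3693.0 [[648.7 -13.1  80. ]]
(178.0, 187.0) 43.324459075927734 916.0 [[ 627.4 -113.1   80. ]]
```

Emit:
drive_tool --pt "0.8 0 0 0.8 0" --pt "0.8 0 0 1 0" --pt "0.8 0 0 1 0" --pt "0.8 0 0 0.5 0" --pt "0.8 0 0 0 0" --pt "0.6 0 0 0 0" --pt "0.35 0 0 0 0" --pt "0.2 0 0 0 0" --pt "0.1 0 0 0 0" --pt "0.1 0 0 0 0" --force 40

```text
t: 29.25
eef_pos: [653.8, -13.0, 34.6]
orientation: [0.157, 3.135, -0.0]
wrist_force: [-0.6, 0.4, 5.4]
opening: 51.5
grip_force: 40.6
```

Emit:
drive_tool --pt "0.1 0 0 0 0" --pt "0.1 0 0 -0.2 0" --pt "0.1 0 0 -0.4 0" --pt "0.1 0 0 -0.4 0" --pt "0.1 0 0 0 0" --pt "0.1 0 0 0 0" --pt "0.1 0 0 0 0" --pt "0.1 0 0 0 0" --pt "0.1 0 0 0 0" --pt "0.1 0 0 0 0"

```text
t: 30.5
eef_pos: [652.7, -12.9, 62.8]
orientation: [-0.157, -3.137, -0.0]
wrist_force: [0.8, -0.2, -4.2]
opening: 51.6
grip_force: 42.6
```

```bash
python3 -c "
from h import *
weigh(8); plan(425.2,365.4,36.5,174.3)"
```

```text
F [  0.1   -0.32  -4.39 -51.78 -14.78] sd [0.52 0.46 0.38 0.01 0.01] z [652.8 -13.   62.9] grip 42.6 51.5
t 30.9 pos [652.8 -13.   62.9] theta 174.3 open 51.4 units x,y,z: [ 8.81 11.79  0.88] turn: -0.0
```

Emit:
drive_tool --pt "0.1 0 0 -0.4 0" --pt "0.1 0 0 -0.8 0" --pt "0.1 0 0 -0.9 0" --pt "0.1 0 0 -0.8 0" --pt "0.1 0.3 0.4 0 0" --pt "0.1 0.5 0.7 0 0" --pt "0.1 0.7 0.95 0 0" --pt "0.1 0.7 0.95 0 0" --pt "0.1 0.7 0.95 0 0" --pt "0.1 0.7 0.95 0 0"

```text
t: 32.15
eef_pos: [556.3, 146.5, 148.4]
orientation: [-0.155, -3.133, -0.0]
wrist_force: [-0.0, 0.2, -4.1]
opening: 51.2
grip_force: 42.8
```

Emit:
drive_tool --pt "0.1 0.7 0.95 0 0" --pt "0.1 0.7 0.95 0 0" --pt "0.1 0.7 0.95 0 0" --pt "0.1 0.7 0.95 0 0" --pt "0.1 0.7 0.95 0 0" --pt "0.1 0.7 0.95 0 0" --pt "0.1 0.7 0.7 0 0" --pt "0.1 0.5 0.3 0 0" --pt "0.1 0.2 0.2 0 0" --pt "0.1 0 0 0 0"

```text
t: 33.4
eef_pos: [413.1, 366.8, 149.7]
orientation: [-0.156, -3.138, 0.001]
wrist_force: [0.2, 1.1, -4.4]
opening: 51.6
grip_force: 42.9
```

Run:
```python
from h import *
plan(425.2,365.4,37,174.3)
s,d,W=wrist(); im=cv2.cvtColor(d["pixels"],cv2.COLOR_RGB2BGR); cv2.imwrite("pics/w8.png",im)
```

```text
t 33.4 pos [413.1 366.8 149.7] theta 174.3 open 51.6 units x,y,z: [-0.41 -0.    3.76] turn: 0.0
```

View pics/w8.png

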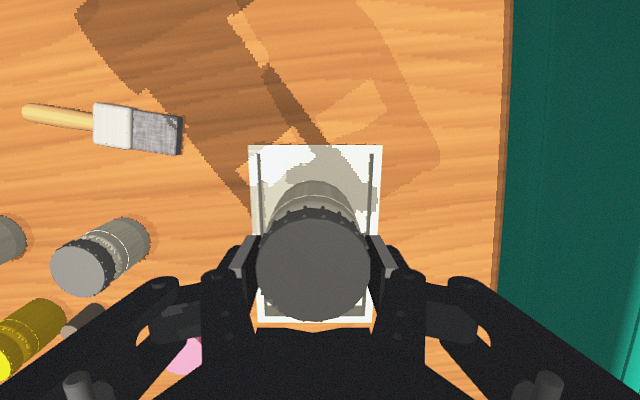

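Emit:
drive_tool --pt "0.1 -0.2 0 0 0" --pt "0.1 -0.21 0 0.5 0" --pt "0.1 0 0 0.9 0" --pt "0.1 0 0 0.9 0" --pt "0.1 0 0 0.8 0" --pt "0.1 0 0 0.4 0" --pt "0.1 0 0 0.17 0" --pt "0.1 0 0 0.1 0" --pt "0.1 0 0 0 0" --pt "0.1 0 0 0 0"

```text
t: 34.7
eef_pos: [426.4, 365.9, 37.7]
orientation: [0.157, 3.136, 0.001]
wrist_force: [0.7, 0.6, -1.4]
opening: 51.6
grip_force: 43.2
```

Emit:
drive_tool --pt "0.25 0 0 0 0" --pt "0.4 0 0 0 0" --pt "0.6 0 0 0 0" --pt "0.8 0 0 0 0" --pt "0.8 0 0 0 0" --pt "0.8 0 0 -0.6 0" --pt "0.8 0 0 -1 0" --pt "0.8 0 0 -1 0" --pt "0.8 0 0 -0.8 0" --pt "0.8 0 0 0 0"

```text
t: 35.95
eef_pos: [427.0, 366.4, 140.6]
orientation: [0.157, 3.134, 0.004]
wrist_force: [0.2, 0.2, 0.2]
opening: 77.0
grip_force: 0.0
```

Run:
```python
from h import *
plan(641,-159.5,100,-171.1)
s,d,W=wrist(); im=cv2.cvtColor(d["pixels"],cv2.COLOR_RGB2BGR); cv2.imwrite("pics/w9.png",im)
```

```text
t 35.95 pos [427.  366.4 140.6] theta 174.3 open 77.0 units x,y,z: [ -8.84 -16.73   1.34] turn: -1.46
```

View pics/w9.png

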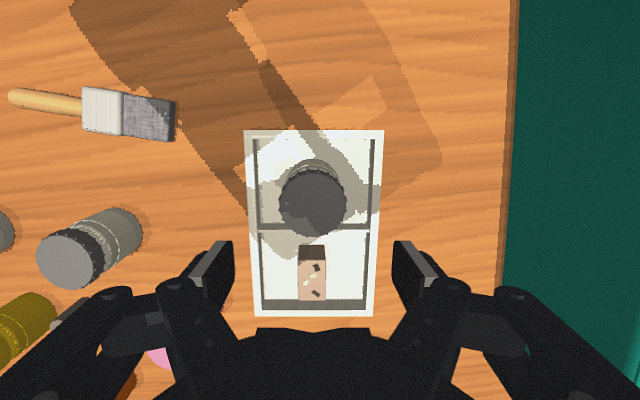

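Emit:
drive_tool --pt "0.4 -0.53 -1 0 0" --pt "0.4 -0.53 -1 0 0" --pt "0.4 -0.53 -1 0 0" --pt "0.4 -0.53 -1 0 0" --pt "0.4 -0.53 -1 0 0" --pt "0.4 -0.53 -1 0 0" --pt "0.4 -0.53 -1 0 0" --pt "0.4 -0.53 -1 0 0" --pt "0.4 -0.53 -1 0 0" --pt "0.4 -0.53 -1 0 0"

```text
t: 37.25
eef_pos: [553.2, 50.2, 137.1]
orientation: [-0.157, -3.134, -0.0]
wrist_force: [-0.1, 0.2, -0.7]
opening: 59.6
grip_force: 0.0
```

Emit:
drive_tool --pt "0.4 -0.53 -1 0 0" --pt "0.4 -0.53 -1 0 0" --pt "0.4 -0.53 -1 0 0" --pt "0.4 -0.53 -1 0 0" --pt "0.4 -0.53 -1 0 0" --pt "0.4 -0.53 -1 0 0" --pt "0.4 -0.36 -0.73 0 0" --pt "0.4 0 0 0 -0.73" --pt "0.4 0 0 0 -0.73" --pt "0.4 0 0 0 0"

```text
t: 38.5
eef_pos: [638.8, -160.0, 137.7]
orientation: [0.24, -3.13, -0.002]
wrist_force: [0.9, -0.6, 0.2]
opening: 59.5
grip_force: 0.0
```

Run:
```python
from h import *
t=imaging.snapshot("top")
s,d,W=wrist(); im=cv2.cvtColor(d["pixels"],cv2.COLOR_RGB2BGR); cv2.imwrite("pics/w10.png",im)
plan(641,-159.5,14,-171.1)
hsv=cv2.cvtColor(im,cv2.COLOR_BGR2HSV); 
for vmin in (90,130,170):
  m=((hsv[...,1]<60)&(hsv[...,2]>vmin)).astype(np.uint8)
  m=cv2.morphologyEx(m,cv2.MORPH_CLOSE,np.ones((7,7)))
  for c in cv2.findContours(m,0,cv2.CHAIN_APPROX_NONE)[0]:
    P=toplane(d,c[:,0],30,W)
    if cv2.contourArea(c)>800 and abs(P.mean(0)[0]-641)<70 and abs(P.mean(0)[1]+159)<50: print(vmin,c[:,0].mean(0).round(),rectinfo(P), cv2.minAreaRect(c))
```

```text
t 38.6 pos [ 639.1 -159.9  138.1] theta -171.2 open 59.9 units x,y,z: [-0.07  0.    4.14] turn: -0.01
90 [312. 191.] (array([ 641.5, -161. ]), 86.3, 33.4, 8.8) ((312.0, 190.5), (89.0, 36.0), 90.0)
130 [312. 191.] (array([ 641.5, -161. ]), 86.3, 33.4, 8.8) ((312.0, 190.5), (89.0, 36.0), 90.0)
170 [312. 190.] (array([ 641.5, -160.9]), 86.3, 33.2, 8.8) ((312.0, 190.5), (89.0, 36.0), 90.0)
```

Emit:
drive_tool --pt "0.4 -0.08 -0.04 0.9 0" --pt "0.4 0 0 1 0" --pt "0.4 0 0 1 0" --pt "0.4 0 0 1 0" --pt "0.4 0 0 0.44 0" --pt "0.4 0 0 0 0" --pt "0.2 0 0 0 0" --pt "0.0 0 0 0 0" --pt "-0.15 0 0 0 0" --pt "-0.25 0 0 0 0" --force 20

```text
t: 39.85
eef_pos: [642.3, -161.2, 9.2]
orientation: [-0.243, 3.131, -0.001]
wrist_force: [-0.4, 0.8, 0.5]
opening: 32.1
grip_force: 0.0
```

Emit:
drive_tool --pt "-0.3 0 0 0 0" --pt "-0.3 0 0 0 0" --pt "-0.3 0 0 -0.3 0" --pt "-0.3 0 0 -0.6 0" --pt "-0.3 0 0 -1 0" --pt "-0.3 0 0 -1 0" --pt "-0.3 0 0 -1 -0.2" --pt "-0.3 0 0 0 -0.2" --pt "-0.3 0 0 0 0" --pt "-0.3 0 0 0 0"

```text
t: 41.1
eef_pos: [641.1, -160.7, 124.3]
orientation: [0.351, -3.12, -0.002]
wrist_force: [-0.6, 0.5, -0.3]
opening: 30.2
grip_force: 0.0
```

```bash
python3 -c "
from h import *
weigh(5); plan(437.8,-357.4,60,-167.2)"
```

```text
F [ -0.3   -0.07  -0.07 -48.93 -16.09] sd [0.69 0.56 0.26 0.2  0.08] z [ 641.6 -160.9  124.6] grip 0.0 29.7
t 41.35 pos [ 641.7 -161.   124.8] theta -167.1 open 29.8 units x,y,z: [ 8.08 -4.87  2.17] turn: 0.01
```

Emit:
drive_tool --pt "0.4 0 0 0 0.2" --pt "0.4 0 0 0 0.2" --pt "0.4 0 0 0 0" --pt "0.4 0 0 0 0" --pt "0.4 0 0 0 0" --pt "0.4 0 0 0 0" --pt "0.4 0 0 0 0" --pt "0.4 0 0 0 0" --pt "0.4 0 0 0 0" --pt "0.4 0 0 0 0"

```text
t: 42.6
eef_pos: [642.0, -161.1, 125.6]
orientation: [-0.243, 3.132, -0.0]
wrist_force: [0.4, -0.7, 0.2]
opening: 60.0
grip_force: 0.0
```

Run:
```python
from h import *
s,d,W=wrist(); im=cv2.cvtColor(d["pixels"],cv2.COLOR_RGB2BGR); cv2.imwrite("pics/w11.png",im)
hsv=cv2.cvtColor(im,cv2.COLOR_BGR2HSV); 
m=((hsv[...,1]<60)&(hsv[...,2]>130)).astype(np.uint8)
m=cv2.morphologyEx(m,cv2.MORPH_CLOSE,np.ones((7,7)))
for c in cv2.findContours(m,0,cv2.CHAIN_APPROX_NONE)[0]:
    P=toplane(d,c[:,0],30,W)
    if cv2.contourArea(c)>800 and abs(P.mean(0)[0]-641)<70 and abs(P.mean(0)[1]+159)<50:
        r=rectinfo(P); print(r); plan(*r[0],-4,r[3]-180)
```

```text
(array([ 641.6, -160.9]), 86.2, 33.3, 9.0)
t 42.65 pos [ 642.  -161.1  125.6] theta -171.1 open 59.5 units x,y,z: [0.01 0.01 4.32] turn: -0.01
```

Emit:
drive_tool --pt "0.4 0 0 1 0" --pt "0.4 0 0 1 0" --pt "0.4 0 0 1 0" --pt "0.4 0 0 0.9 0" --pt "0.4 0 0 0 0" --pt "0.2 0 0 0.05 0" --pt "0.1 0 0 0.05 0" --pt "0.1 0 0 0.05 0" --pt "0.1 0 0 0 0" --pt "0.1 0 0 0 0"

```text
t: 43.9
eef_pos: [642.1, -161.1, 4.4]
orientation: [-0.243, 3.132, -0.0]
wrist_force: [-0.1, 1.1, 0.6]
opening: 47.4
grip_force: 0.0
```

Run:
```python
from h import *
weigh(3)
s,d,W=wrist(); im=cv2.cvtColor(d["pixels"],cv2.COLOR_RGB2BGR); cv2.imwrite("pics/w12.png",im)
g=cv2.imread("pics/w3.png"); 
# fingertip inner edges: dark pixels' lowest row per column near tips
for n,i in(("open68",g),("now",im),("shut",cv2.imread("pics/w2.png"))):
    v=cv2.cvtColor(i,cv2.COLOR_BGR2HSV)[...,2]; m=(v<45).astype(np.uint8)
    m=cv2.morphologyEx(m,cv2.MORPH_OPEN,np.ones((5,5)))
    nl,l,st,_=cv2.connectedComponentsWithStats(m); k=l==l[390,320]
    print(n,np.argwhere(k)[:,0].min(), np.argwhere(k)[:3].tolist())
f=K(d)[0,0]; print("f",f,"TCP row",d["cy"]+f*(19.7/177.4), "TCP-20 row",d["cy"]+f*(19.7-20*.26)/(177.4-20*.966) if 0 else d["cy"]+f*(62.8-146.1*.26)/(16.9+146.1*.966))
```

```text
F [ -0.19   0.71   0.34 -50.99 -12.15] sd [0.22 0.33 0.16 0.   0.  ] z [ 642.1 -161.1    4.2] grip 0.0 47.3
open68 239 [[239, 237], [239, 238], [239, 239]]
now 259 [[259, 228], [259, 229], [259, 230]]
shut 233 [[233, 311], [233, 312], [233, 313]]
f 299.70298756010635 TCP row 231.68197228080987 TCP-20 row 245.45924592964855
```

Emit:
drive_tool --pt "0.1 0 0 0.1 0" --pt "0.1 0 0 0.1 0" --pt "0.1 0 0 0.1 0" --pt "0.1 0 0 0.1 0" --pt "0.1 0 0 0.08 0" --pt "0 0 0 0 0" --pt "-0.15 0 0 0 0" --pt "-0.3 0 0 0 0" --pt "-0.4 0 0 0 0" --pt "-0.4 0 0 0 0" --force 25

```text
t: 45.35
eef_pos: [642.2, -161.2, -10.1]
orientation: [-0.243, 3.132, -0.0]
wrist_force: [-0.2, 0.2, 1.0]
opening: 33.5
grip_force: 26.0
```

Emit:
drive_tool --pt "-0.4 0 0 -0.3 0" --pt "-0.4 0 0 -0.7 0" --pt "-0.4 0 0 -1 0" --pt "-0.4 0 0 -1 0" --pt "-0.4 0 0 -0.7 -0.2" --pt "-0.4 0 0 0 -0.2" --pt "-0.4 0.4 -0.2 0 0" --pt "-0.4 0.7 -0.4 0 0" --pt "-0.4 0.9 -0.55 0 0" --pt "-0.4 0.9 -0.55 0 0"

```text
t: 46.6
eef_pos: [565.8, -231.3, 99.5]
orientation: [0.351, -3.119, -0.002]
wrist_force: [0.1, -0.3, -0.3]
opening: 33.4
grip_force: 25.8
```

Emit:
drive_tool --pt "-0.4 0.9 -0.55 0 0" --pt "-0.4 0.9 -0.55 0 0" --pt "-0.4 0.9 -0.55 0 0" --pt "-0.4 0.9 -0.55 0 0" --pt "-0.4 0.8 -0.5 0 0" --pt "-0.4 0.5 -0.3 0 0" --pt "-0.4 0.3 -0.1 0 0" --pt "-0.4 0 0 0 0" --pt "-0.4 0 0 0 0" --pt "-0.4 0 0 0 0"

```text
t: 47.85
eef_pos: [437.8, -355.0, 100.8]
orientation: [-0.354, 3.121, -0.0]
wrist_force: [-0.3, -0.3, -0.8]
opening: 33.4
grip_force: 25.8
```

Run:
```python
from h import *
weigh(3); plan(437.8,-357.4,-6.5,-167.2)
s,d,W=wrist(); im=cv2.cvtColor(d["pixels"],cv2.COLOR_RGB2BGR); cv2.imwrite("pics/w13.png",im)
sc=imaging.snapshot("scene"); i2=cv2.cvtColor(sc["pixels"],cv2.COLOR_RGB2BGR)
cv2.imwrite("pics/c13.png",np.vstack([cv2.resize(im,(480,300)),cv2.resize(i2[240:360,100:292],(480,300))]))
```

```text
F [ -0.12   0.06  -0.51 -42.24 -12.68] sd [0.41 0.44 0.49 0.01 0.  ] z [ 437.7 -355.1  100.7] grip 25.8 33.3
t 48.0 pos [ 437.6 -355.2  100.7] theta -167.1 open 33.5 units x,y,z: [ 0.01 -0.07  3.57] turn: 0.01
```

View pics/c13.png

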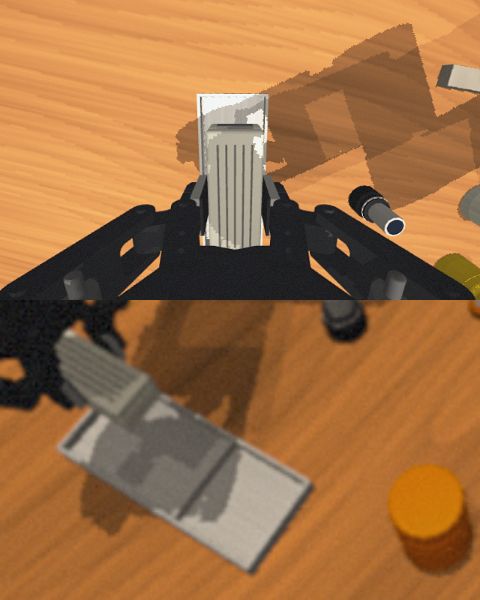

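Emit:
drive_tool --pt "-0.4 0 -0.05 0.8 0" --pt "-0.4 0 0 0.9 0" --pt "-0.4 0 0 0.9 0" --pt "-0.4 0 0 0.5 0" --pt "-0.4 0 0 0.25 0" --pt "-0.4 0 0 0.12 0" --pt "-0.4 0 0 0.08 0" --pt "-0.4 0 0 0 0" --pt "-0.4 0 0 0 0" --pt "-0.4 0 0 0 0"

```text
t: 49.35
eef_pos: [437.7, -357.2, -5.5]
orientation: [-0.352, 3.122, -0.001]
wrist_force: [0.1, 0.5, -0.3]
opening: 33.5
grip_force: 25.8
```

Emit:
drive_tool --pt "-0.2 0 0 0 0" --pt "-0.1 0 0 0 0" --pt "0 0 0 0 0" --pt "0.1 0 0 0 0" --pt "0.1 0 0 -0.2 0" --pt "0.1 0 0 -0.6 0" --pt "0.1 0 0 -1 0" --pt "0.1 0 0 -1 0" --pt "0.1 0 0 -0.8 0" --pt "0.1 0 0 0 0"

```text
t: 50.6
eef_pos: [438.8, -358.5, 105.3]
orientation: [-0.352, 3.118, -0.008]
wrist_force: [-0.6, 0.2, 0.5]
opening: 47.3
grip_force: 0.0
```

Run:
```python
from h import *
plan(470.5,-174.9,100,-167.2)
s,d,W=wrist(); im=cv2.cvtColor(d["pixels"],cv2.COLOR_RGB2BGR); cv2.imwrite("pics/w14.png",im)
v=cv2.cvtColor(im,cv2.COLOR_BGR2HSV)
# mailer+tray mask bounds
m=((v[...,1]<70)&(v[...,2]>60)).astype(np.uint8); m[240:]=0
for c in cv2.findContours(m,0,cv2.CHAIN_APPROX_NONE)[0]:
    if cv2.contourArea(c)>600: print(cv2.boundingRect(c),rectinfo(toplane(d,c[:,0],16,W)))
m=((v[...,2]<60)).astype(np.uint8); m[240:]=0
for c in cv2.findContours(m,0,cv2.CHAIN_APPROX_NONE)[0]:
    if cv2.contourArea(c)>150: print("dark",cv2.boundingRect(c),toplane(d,[c[:,0].mean(0)],20,W).round(1))
```

```text
t 50.6 pos [ 438.8 -358.5  105.3] theta -167.1 open 47.3 units x,y,z: [-2.39  5.73  0.15] turn: 0.01
(268, 124, 94, 116) (array([ 430.1, -360.4]), 102.7, 78.5, 12.9)
(584, 86, 56, 37) (array([ 302.3, -126.1]), 55.5, 25.3, -84.0)
```

Emit:
drive_tool --pt "0.3 -0.3 0.7 0 0" --pt "0.3 -0.4 1 0 0" --pt "0.3 -0.4 1 0 0" --pt "0.3 -0.4 1 0 0" --pt "0.3 -0.4 1 0 0" --pt "0.3 -0.4 0.8 0 0" --pt "0.3 -0.09 0.23 0 0" --pt "0.3 0 0 0 0" --pt "0.3 0 0 0 0" --pt "0.3 0 0 0 0"

```text
t: 51.9
eef_pos: [469.1, -174.4, 102.1]
orientation: [-0.35, 3.122, -0.0]
wrist_force: [0.3, 0.7, -0.7]
opening: 55.3
grip_force: 0.0
```

Run:
```python
from h import *
plan(470.5,-174.9,18,-167.2)
s,d,W=wrist(); im=cv2.cvtColor(d["pixels"],cv2.COLOR_RGB2BGR); cv2.imwrite("pics/w15.png",im)
v=cv2.cvtColor(im,cv2.COLOR_BGR2HSV)
m=((v[...,1]<80)).astype(np.uint8); m[:150]=0;m[245:]=0; m[:,:270]=0; m[:,360:]=0
for c in cv2.findContours(m,0,cv2.CHAIN_APPROX_NONE)[0]:
    if cv2.contourArea(c)>60: print("lowS",cv2.boundingRect(c),cv2.contourArea(c),rectinfo(toplane(d,c[:,0],66,W)))
# gray thumbnail of region
g=cv2.cvtColor(im,cv2.COLOR_BGR2GRAY)[160:240:4,275:350:4]; print(g)
```

```text
t 51.9 pos [ 469.1 -174.4  102.1] theta -167.2 open 55.3 units x,y,z: [-0.04 -0.03  2.8 ] turn: -0.0
lowS (292, 175, 42, 57) 1753.0 (array([ 462.5, -176.9]), 40.9, 28.8, 12.8)
[[103 103 104 105 105 105 108 105 161 157 163 151 148 147  93  93  96  94
   94]
 [113 113 111 108 113 112 115 120 112 169 170 147 142 157 153  93  90 100
   92]
 [116 116 115 163 113 114 115 113 111 115  99  91  94 154 156 156  97  97
  101]
 [115 117 117 118 116 113 116 115 114 114  94  99  94  91 153 154 157 117
   96]
 [111 113 119 119 116 118 121 103  14  23  21  22  99  95  90 152 151 154
   91]
 [112 104  91  89 111 115  42  21  35  28  30  26  27  87  93  94 151 149
  153]
 [117  92  97  95  97  56  29  31 113 108 156  68  31  27 104 100  91  88
  152]
 [117  96  97  95  95  25 110  24  41  34  39  34  23  42  19  91  95  98
   96]
 [116  95  92  98  85  84  38  38  67 105 105  37  43  30  23  92  87  91
   86]
 [103  89  92  91  65  36  41  99  99  97 101  98  72  35  89 100 103 102
  101]
 [120 105 102 105  56  34  42  98  99 101  99 100  97  29  29  91  97  97
   99]
 [119  99 100 103  85  38  90  99 151 154 160 143  98  51  33 105 103  99
  100]
 [120 119 116 113 115  29 108 151  35  42  35  33 156  74  66  97  92  98
  100]
 [119 117 115 116 114  43 149  34  37  40  38  37  27 139 109 102 103  98
   97]
 [117 124 120 120 120 114 132  39  38  37  39  40  38 151  97  97  95  94
  101]
 [114 112 118 117 117 117 150  38  33  34  42  36  38 151  95  96  94  92
   94]
 [114 112 115 111 110 109 139  41  32  34  35  38 137 111  95  94  96  91
   97]
 [122 128 123 120 122 117 117 144  97  34  47 142 128 127 127 127 112 155
   98]
 [128 128 130 127 126 127 127 122 125 123 121 118 119 118 121 122 190 125
  127]
 [123 126 125 128 129 128 126 127 127 127 128 126 125 125 120 166 117 123
  123]]
```

Run:
```python
from h import *
s,d,W=wrist(); p=toplane(d,[[313.3,217.5]],66,W)[0]; print(p.round(1), toplane(d,[[312.5,186]],30,W).round(1)); plan(p[0],p[1],18,-167.2)
```

```text
[ 472.4 -174.1   66. ] [[ 458. -178.   30.]]
t 52.0 pos [ 469.1 -174.2  102.2] theta -167.2 open 55.7 units x,y,z: [-0.11 -0.02  2.81] turn: -0.0
```

Emit:
drive_tool --pt "0.3 -0.1 -0.01 0.7 0" --pt "0.3 0 0 0.9 0" --pt "0.3 0 0 0.8 0" --pt "0.3 0 0 0.4 0" --pt "0.3 0 0 0 0" --pt "0.1 0 0 0 0" --pt "-0.2 0 0 0 0" --pt "-0.4 0 0 0 0" --pt "-0.55 0 0 0 0" --pt "-0.65 0 0 0 0"

```text
t: 53.25
eef_pos: [472.6, -173.4, 18.8]
orientation: [-0.352, 3.121, -0.001]
wrist_force: [-0.4, -1.1, 5.4]
opening: 22.6
grip_force: 24.8
```

Emit:
drive_tool --pt "-0.65 0 0 0 0" --pt "-0.65 0 0 0 0" --pt "-0.65 0 0 -0.2 0" --pt "-0.65 0 0 -0.4 0" --pt "-0.65 0 0 -0.4 0" --pt "-0.65 0 0 -0.5 0" --pt "-0.65 0 0 -0.5 0" --pt "-0.65 0 0 0 0" --pt "-0.65 0 0 0 0" --pt "-0.65 0 0 0 0"

```text
t: 54.5
eef_pos: [471.7, -172.9, 77.8]
orientation: [0.352, -3.121, -0.001]
wrist_force: [0.2, -1.0, -1.0]
opening: 22.1
grip_force: 24.7
```

```bash
python3 -c "
from h import *
weigh(5); plan(532.3,-335.8,80,-167.2)"
```

```text
F [  0.2   -0.69  -1.24 -38.68  -9.77] sd [0.83 0.29 0.33 0.08 0.02] z [ 471.9 -173.    77.8] grip 24.7 22.1
t 54.75 pos [ 472.  -173.    77.9] theta -167.1 open 22.1 units x,y,z: [-0.75 -5.74 -0.07] turn: 0.01
```

Emit:
drive_tool --pt "-0.65 -0.05 -0.4 0 0" --pt "-0.65 -0.1 -0.7 0 0" --pt "-0.65 -0.1 -0.9 0 0" --pt "-0.65 -0.1 -0.9 0 0" --pt "-0.65 -0.1 -0.9 0 0" --pt "-0.65 -0.1 -0.8 0 0" --pt "-0.65 -0.1 -0.6 0 0" --pt "-0.65 -0.1 -0.4 0 0" --pt "-0.65 0 -0.14 0 0" --pt "-0.65 0 0 0 0"

```text
t: 56.0
eef_pos: [532.1, -335.9, 78.0]
orientation: [0.352, -3.121, -0.001]
wrist_force: [0.7, 0.4, -1.6]
opening: 22.5
grip_force: 24.7
```

Emit:
drive_tool --pt "-0.65 0 0 0.3 0" --pt "-0.65 0 0 0.5 0" --pt "-0.65 0 0 0.5 0" --pt "-0.65 0 0 0.35 0" --pt "-0.65 0 0 0.2 0" --pt "-0.65 0 0 0 0" --pt "-0.65 0 0 0 0" --pt "-0.65 0 0 0 0" --pt "-0.65 0 0 0 0" --pt "-0.65 0 0 0 0"

```text
t: 57.25
eef_pos: [532.4, -336.0, 22.8]
orientation: [-0.352, 3.122, -0.0]
wrist_force: [-0.4, 0.9, -1.4]
opening: 22.0
grip_force: 24.7
```

```bash
python3 -c "
from h import *
weigh(5); plan(532.3,-335.8,20.8,-167.2)"
```

```text
F [ -0.27   0.23  -1.24 -49.02 -11.84] sd [0.1  0.37 0.17 0.   0.  ] z [ 532.4 -336.    22.7] grip 24.7 22.5
t 57.5 pos [ 532.4 -336.    22.7] theta -167.1 open 22.1 units x,y,z: [0.   0.01 0.06] turn: 0.01
```

Not yet in contact; lower gently until the force shows contact.

Emit:
drive_tool --pt "-0.65 0 0 0.03 0" --pt "-0.65 0 0 0.02 0" --pt "-0.65 0 0 0.02 0" --pt "-0.65 0 0 0 0" --pt "-0.65 0 0 0 0" --pt "-0.65 0 0 0 0" --pt "-0.65 0 0 0 0" --pt "-0.65 0 0 0 0" --pt "-0.65 0 0 0 0" --pt "-0.65 0 0 0 0"

```text
t: 58.75
eef_pos: [532.5, -336.1, 21.6]
orientation: [-0.352, 3.122, -0.0]
wrist_force: [-1.3, 0.3, 5.3]
opening: 22.3
grip_force: 25.3
```

```bash
python3 -c "
from h import *
weigh(4)"
```

```text
F [ -1.27   0.89   5.66 -45.33 -11.55] sd [0.2  0.65 0.23 0.   0.  ] z [ 532.5 -336.1   21.6] grip 25.3 22.3
```

In contact (5.7 N). Release, rise, and clear out to a neutral spot.

Emit:
drive_tool --pt "-0.55 0 0 0 0" --pt "-0.45 0 0 0 0" --pt "-0.3 0 0 0 0" --pt "-0.1 0 0 0 0" --pt "0.1 0 0 0 0" --pt "0.2 0 0 0 0" --pt "0.2 0 0 -0.3 0" --pt "0.2 0 0 -0.8 0" --pt "0.2 0 0 -1 0" --pt "0.2 0 0 -1 0"

```text
t: 60.2
eef_pos: [532.5, -336.0, 115.1]
orientation: [-0.352, 3.122, -0.0]
wrist_force: [0.3, -0.7, -0.6]
opening: 50.9
grip_force: 0.0
```

Emit:
drive_tool --pt "0.2 0 0 -1 0" --pt "0.2 -0.5 0 -0.5 0" --pt "0.2 -0.5 0 0 0" --pt "0.2 0 0 0 0" --pt "0.2 0 0 0 0" --pt "0.2 0 0 0 0" --pt "0.2 0 0 0 0" --pt "0.2 0 0 0 0" --pt "0.2 0 0 0 0" --pt "0.2 0 0 0 0"

```text
t: 61.45
eef_pos: [561.7, -329.3, 158.6]
orientation: [-0.352, 3.122, -0.0]
wrist_force: [-0.2, -0.5, -0.5]
opening: 51.0
grip_force: 0.0
```

Run:
```python
from h import *
s,d,W=wrist(); im=cv2.cvtColor(d["pixels"],cv2.COLOR_RGB2BGR)
cv2.imwrite("pics/w16.png",im); print(s["eef_pos"].round(1),s["opening"])
v=cv2.cvtColor(im,cv2.COLOR_BGR2HSV); m=(v[...,2]<60).astype(np.uint8); m[225:]=0
for c in cv2.findContours(m,0,cv2.CHAIN_APPROX_NONE)[0]:
    if cv2.contourArea(c)>80: print("dark",cv2.boundingRect(c),[toplane(d,[c[:,0].mean(0)],z,W).round(1).tolist() for z in (20,66)])
m=((v[...,1]<70)&(v[...,2]>150)).astype(np.uint8); m[230:]=0
for c in cv2.findContours(m,0,cv2.CHAIN_APPROX_NONE)[0]:
    if cv2.contourArea(c)>300: print("bright",cv2.boundingRect(c),rectinfo(toplane(d,c[:,0],33,W)))
# jars and tub in the top view
t=imaging.snapshot("top"); a=cv2.imread("pics/top0.png"); b=cv2.cvtColor(t["pixels"],cv2.COLOR_RGB2BGR)
df=(cv2.absdiff(a,b).max(2)>40).astype(np.uint8); df=cv2.morphologyEx(df,cv2.MORPH_OPEN,np.ones((3,3)))
for c in cv2.findContours(df,0,2)[0]:
    if cv2.contourArea(c)>30: print("diff",cv2.boundingRect(c))
```

```text
[ 561.7 -329.3  158.6] 51.02118338252172
dark (304, 150, 13, 20) [[[537.9, -338.6, 20.0]], [[531.9, -339.5, 66.0]]]
dark (296, 134, 33, 31) [[[525.7, -344.5, 20.0]], [[521.5, -344.5, 66.0]]]
bright (271, 0, 85, 192) (array([ 483.8, -348.4]), 171.7, 74.1, 12.7)
diff (301, 394, 17, 6)
diff (0, 389, 28, 11)
diff (627, 381, 13, 19)
diff (7, 329, 42, 48)
diff (147, 241, 37, 26)
diff (463, 232, 11, 36)
diff (176, 206, 8, 20)
diff (243, 152, 19, 23)
diff (379, 144, 22, 39)
diff (316, 141, 25, 30)
diff (83, 105, 557, 295)
```

```bash
python3 -c "
from plant import manip
print(manip.job_done())"
```

```text
the job is handed in; nothing more can be done
None
```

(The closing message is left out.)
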